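# Seat a drive flange on a tilted clutch hub

## Robot

A 7-joint arm with a two-finger parallel gripper is mounted at the origin on the work surface. World frame = base frame: x ahead of the robot, y to its left, z up, the work surface at z = 0. Lengths are in m, angles in rad, forces in N, time in s.
With the tool pointing down it reaches from about 0.425 to 1.025 m from the base axis. Payload 3.6 kg.
Tool frame: the origin (TCP) lies where the fingers leave the gripper's body, on its centre line; the fingertips stand bot.tip_extent ahead of it and the grasp point (between the pads) lies 54 mm ahead of it (bot.tip_extent is the distance from the TCP to the fingertips, in m); z points along the fingers, y is the line along which they close (so a half turn about z gives the same grasp; the last joint's range is limited). The gripper opens to 85 mm and grips with 20 to 120 N. Pads are 22 mm wide; open, the fingers measure 114 mm over their backs; the gripper's body (76 mm by 85 mm) begins 54 mm behind the grasp point. The pads swing forward as they close: fully open they stand 13 mm farther back than shut.
Start: joints at [1.135, 0.591, 0.048, 1.609, -0.033, 0.943, -0.034], TCP at [0.243, -0.683, 0.304] pointing down, gripper open.
Joint ranges: [-2.69, 2.69], [-0.47, 2.24], [-1.27, 1.36], [0.19, 2.51], [-1.53, 4.68], [0.08, 2.07], [-3.09, 3.09]. Speed limits (rad/s): [2.57, 2.57, 3.14, 3.14, 3.14, 3.14, 3.14].

## Interface

Orientations are given as a 3x3 rotation matrix whose columns are the frame's x, y, z axes.
In Python, from plant import bot gives the robot as it stands.
- The arm moves only by the shell command python3 -m pendant 'ROWS'. ROWS is JSON, a list of rows, each a list of 3 entries, a list of its own where there are three numbers: the opening, from 0 (shut) to 1 (fully open), then the shift along the tool's x, y, z each as a share of 0.025 m, from -1 to 1, then the turn about the tool's z as a share of 0.08 rad, from -1 to 1. In form: [[grip, [tx, ty, tz], roll], ...]. A call has 1 to 12 rows; each row shifts and turns the commanded pose from where the row before left it, along the tool's axes as they then stand; what a row does not reach is not made up. A row lasts 1/8 s, in which the tool goes at most 62.5 mm and 10.7 degrees, less where a joint would pass 70% of its speed; a pose out of reach is approached as far as the arm can. A call with a number of a shift or a turn outside -1 to 1 is refused whole. A call with a gripper value outside its range is refused whole. The fingers move at their own pace and stop on an object; the grip force is fixed at half the most. Time passes only in rows, so rows that do not move let the fingers close. It gives the time, the measured TCP pose, the force, the opening and the grip force at its end, in the units of the state.
- bot.get_obs(): the state, without advancing time (a new reading comes with each control period).
- bot.capture(name): name is "side" or "top" or "wrist"; returns a dict with "image" (420x560x3 uint8, red, green, blue), "fx", "fy", "cx", "cy" (pixels), "rvec" (rotation vector, rad) and "tvec" (3), from world to camera coordinates, as OpenCV has them. Camera axes: x right, y down, z forward; pixel columns grow to the right and rows downward; lengths in m; the calibration is good to about 2 mm. A picture is of the moment at which its call begins. There is no depth.
- bot.finish_job(): hands the job in; it is judged then, once.
Trained networks look in the newest picture that a camera, given by its name, has taken for a name from the list of things; names that differ only in an ending like _2 or _b are one class to them, and where a whole thing is asked for, a point or a joint stands for the part that bears it (a point fixed in the world has none). Each returns a list of dicts, best first, with "p" (0 to 1); they miss things now and then, are a little off and sometimes report something else, mostly with a low value. They report only what shows in the picture. A call takes as long as a camera call. They do not tell look-alikes from the thing itself.
- bot.find_in(camera, label): "bbox" ([left, top, width, height] in pixels, round what is visible of it).
- bot.silhouettes(camera, label): "region" (420x560 bool, what is visible of it) and "bbox" ([left, top, width, height] in pixels, round what is visible of it).
- bot.place_of(camera, label): "centre" ([column, row] in pixels: a listed point, or the origin of a listed thing).
The state is a dict: "time_s": time; "q": joint angles; "joint_velocities": joint speeds; "tau": joint torques, N m; "eef_pos": TCP position; "eef_rot": TCP orientation; "wrist_force": force on the tool from outside, world axes, zero at the start; "moment": the same for the moment, N m; "gripper_width": opening from 0.0 (shut) to 1.0 (fully open); "grasp_force": force on a finger pad.
Only numpy, scipy, OpenCV 4.12 (cv2) and the standard library are available. Lean on these libraries where they do the work, as an engineer would, in place of code of your own. Each camera call takes 0.05 s, during which the arm holds its last target. There are 200 camera calls.

## Task

Fit the three-eared aluminium drive flange onto the tilted hub on the green assembly stand, boss outwards: slide its bore over the spindle, feel for the turn at which the three drive pins enter its three eyes, and push it fully home, flush on the hub's face. Then let go of it, and leave the two-eared flange and everything else on the bench where they are.

Things in the scene. Friction and masses are not known exactly. Their poses are not given: they have to be found in the camera images.
- flange: The drive flange to fit: plain cast aluminium, 0.4 kg, 134 mm across, lying flat, boss up. Plate 12 mm thick with three eyes (14 mm high, outer diameter 34, through holes of diameter 18 mm) centred 50 mm from the axis at 0, 120 and 240 degrees from its x axis. A 24 mm wide bore runs through along the axis. Origin: centre of the flat underside; z along the axis, out of the boss.
- boss_top (a point): Centre of the top of the flange's hexagonal boss, 56 mm above its underside. The boss is 44 mm across flats; the flats face 30, 90, 150, 210, 270 and 330 degrees from the flange's x axis. The bore (hexagonal, 24 mm across flats) opens here too.
- hub: The hub on the stand. Origin: centre of its flat steel seating face, 136 mm across, 120 mm above the bench. z: spindle axis, out of the face, leaning 25 degrees from vertical; x: in the face, up the slope (away from the lean); y: level. Seated, the flange's origin coincides with this origin and the z axes agree.
- spindle_tip (a point): Tip of the fixed steel spindle, diameter 22 mm, that stands 50 mm out of the hub's face along the hub's z; its last 6 mm taper to 12 mm diameter.
- pin_level (a point): Point on the hub's axis at the height of the tips of the three drive pins: diameter 12 mm, 16 mm tall (last 3 mm tapered to 8), 50 mm from the axis, 120 degrees apart. They stand on a ring that is stiff to turn and was left at an unmeasured angle, up to 0.32 rad (18 degrees) either way about the hub's z; at angle 0 they would lie at 0, 120 and 240 degrees from the hub's x.
- stand: The fixed assembly stand with green cheeks, base plate 200 x 150 x 14 mm, carrying the hub; the hub leans towards the stand's -x side (more or less towards -y, the flanges' side of the bench). Origin: under the base, straight below the hub's origin.
- twin_flange: Bystander: a two-eared aluminium flange, 138 mm long, 66 mm wide, hexagonal boss 36 mm across flats and 40 mm high, lying flat. Origin: centre of its underside.
- wrench: Bystander: steel wrench 190 mm long, lying flat along its x; origin under its middle.
- screwdriver: Bystander: screwdriver 200 mm long, lying along its x; origin under its middle.
- oil_can: Bystander: grey can, diameter 66 mm, 150 mm tall; origin at the centre of its underside.
- parts_cup: Bystander: yellow plastic bowl, diameter 90 mm, 40 mm tall; origin at the centre of its underside.
- bolt_jar: Bystander: glass jar, diameter 70 mm, 85 mm tall; origin at the centre of its underside.
- bearing: Bystander: steel bearing ring, outer diameter 72 mm, 18 mm thick, lying flat; origin at the centre of its underside.
Mind the look-alikes: they are no part of the job. What is shaped like the flange but purple or turquoise is not meant. Leave any brown or turquoise look-alike of the stand alone.

How it is judged:
At the end, for the whole second after the job is handed in: The three-eared flange sits on the hub, boss outwards, flush with the face (origin within 4 mm of the hub's origin along each hub axis, axes within 3.4 degrees), at rest and released; no bystander has moved more than 30 mm (x of flange in the frame of hub between -0.004 and 0.004 m and y of flange in the frame of hub between -0.004 and 0.004 m and z of flange in the frame of hub between -0.004 and 0.004 m and angle between the z axis of flange and the z axis of hub, either way round below 0.06 rad and angle between flange's own z axis and vertical below 0.7 rad and linear speed of flange below 0.02 m/s); the robot touches nothing.
It fails at once if anything but the flange is moved more than 30 mm (distance of any of twin_flange, wrench, screwdriver, oil_can, parts_cup, bolt_jar, bearing from where it was at the start of the episode above 0.03 m).
It also fails if it takes over 64 s, if anything falls off the work surface, if the arm or the gripper's body presses on something with over 40 N, if the wrist force passes 120 N, or if a joint passes its speed limit or range.

## Working session

There is one attempt and no reset: what is moved stays moved. The work goes in short steps, Python scripts to look and compute and a shell command to move; the robot and the scene stay as the last step left them, time stands still between calls to the robot, and variables do not carry over. Pictures are saved under pics/ and viewed, at most 11 in all, crops included, and the job is handed in when it is done.

```bash
mkdir -p pics; ls
cat > h.py <<'E'
import numpy as np, cv2
from plant import bot
def cam(n):
    c=bot.capture(n); R=cv2.Rodrigues(np.array(c["rvec"],float))[0]; t=np.array(c["tvec"],float).reshape(3)
    K=np.array([[c["fx"],0,c["cx"]],[0,c["fy"],c["cy"]],[0,0,1]]); c.update(R=R,t=t,K=K,C=-R.T@t); return c
def ray(c,p): 
    d=c["R"].T@np.linalg.inv(c["K"])@np.array([p[0],p[1],1.]); return d/np.linalg.norm(d)
def atz(c,p,z):
    d=ray(c,p); return c["C"]+d*(z-c["C"][2])/d[2]
def tri(cs,ps):
    A=0;b=0;
    for c,p in zip(cs,ps):
        d=ray(c,p);M=np.eye(3)-np.outer(d,d);A=A+M;b=b+M@c["C"]
    X=np.linalg.solve(A,b); return X,[np.linalg.norm((np.eye(3)-np.outer(d,d))@(X-c["C"])) for c,d in [(c,ray(c,p)) for c,p in zip(cs,ps)]]
def proj(c,X): 
    x=c["K"]@(c["R"]@np.array(X)+c["t"]); return x[:2]/x[2]
def save(c,f,crop=None,s=1):
    im=c["image"][:,:,::-1]
    if crop: l,t,w,h=crop; im=im[t:t+h,l:l+w]
    cv2.imwrite("pics/"+f,cv2.resize(im,None,fx=s,fy=s,interpolation=cv2.INTER_CUBIC))
E
python3 - <<'E'
from h import *
o=bot.get_obs(); print(o["eef_pos"],np.round(o["eef_rot"],3).tolist(),bot.tip_extent,o["wrist_force"])
cs={}
for n in("side","top","wrist"):
    c=cam(n);cs[n]=c;save(c,n+"0.png");print(n,c["C"].round(3),c["R"][2].round(2))
    for l in("flange","boss_top","hub","spindle_tip","pin_level","stand","twin_flange"):
        r=bot.place_of(n,l); print(n,l,[(np.round(x["centre"],1).tolist(),round(x["p"],2)) for x in r[:4]])
a=np.vstack([np.hstack([cs["side"]["image"],cs["top"]["image"]])])
cv2.imwrite("pics/st0.png",cv2.resize(a[:,:,::-1],(800,300)))
E
```

```text
pics
[ 0.24279977 -0.68243273  0.30275065] [[0.942, 0.335, -0.001], [0.335, -0.942, 0.002], [-0.0, -0.002, -1.0]] 0.0726 [-0.87658281  0.04215573 -0.32177897]
side [0.461 0.896 0.969] [ 0.03 -0.69 -0.73]
side flange [([308.4, 133.3], 0.93), ([284.3, 188.6], 0.81), ([338.7, 173.0], 0.79)]
side boss_top [([339.0, 157.0], 0.78), ([283.7, 172.2], 0.76), ([312.2, 119.6], 0.6), ([314.9, 258.1], 0.55)]
side hub [([282.4, 384.2], 0.95), ([212.3, 240.7], 0.66), ([407.8, 279.1], 0.63)]
side spindle_tip [([406.4, 260.5], 0.86), ([279.6, 363.1], 0.74), ([208.7, 221.5], 0.68), ([285.4, 191.7], 0.51)]
side pin_level [([282.5, 381.4], 0.88), ([215.3, 237.7], 0.65), ([407.7, 273.8], 0.56), ([213.0, 266.8], 0.28)]
side stand [([282.0, 404.8], 0.72), ([394.3, 301.0], 0.59), ([212.4, 270.0], 0.57)]
side twin_flange [([267.9, 148.7], 0.75), ([193.3, 346.8], 0.51)]
top [0.239 0.093 1.374] [ 0.2  -0.02 -0.98]
top flange [([451.2, 253.9], 0.83), ([385.4, 284.6], 0.82), ([348.6, 232.0], 0.79)]
top boss_top [([389.6, 284.3], 0.83), ([453.2, 247.1], 0.75), ([353.6, 224.9], 0.57), ([163.2, 179.1], 0.15)]
top hub [([209.5, 345.8], 0.97), ([109.9, 254.9], 0.77), ([227.6, 172.8], 0.72)]
top spindle_tip [([236.1, 165.9], 0.77), ([110.3, 246.0], 0.68), ([215.5, 343.1], 0.6), ([347.7, 229.9], 0.48)]
top pin_level [([106.6, 251.3], 0.83), ([230.5, 171.9], 0.78), ([214.0, 342.6], 0.7), ([328.3, 145.5], 0.16)]
top stand [([218.9, 342.9], 0.73), ([126.2, 259.0], 0.66), ([233.8, 186.8], 0.57)]
top twin_flange [([411.8, 207.1], 0.89), ([348.9, 229.6], 0.68)]
wrist [ 0.321 -0.654  0.375] [-0.31 -0.11 -0.95]
wrist flange []
wrist boss_top []
wrist hub []
wrist spindle_tip []
wrist pin_level []
wrist stand []
wrist twin_flange []
```

View pics/side0.png

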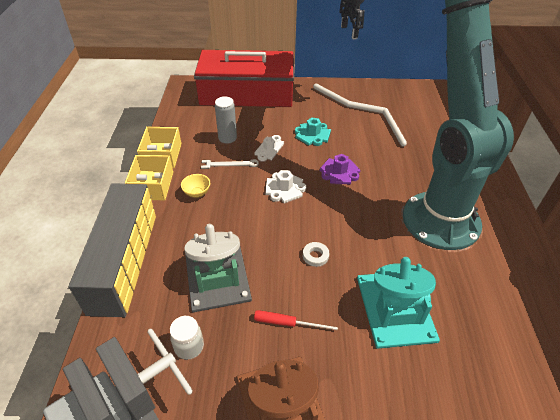

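View pics/top0.png

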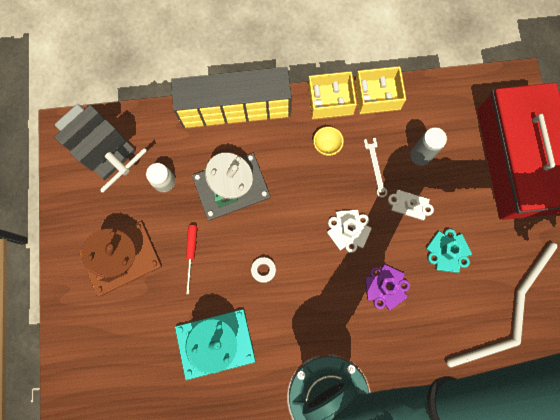

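Run:
```python
from h import *
s=cam("side");t=cam("top")
P={"flange":((284.3,188.6),(348.6,232.0)),"boss":((283.7,172.2),(353.6,224.9)),"hub":((212.3,240.7),(227.6,172.8)),"tip":((208.7,221.5),(236.1,165.9)),"pinl":((215.3,237.7),(230.5,171.9)),"stand":((212.4,270),(233.8,186.8)),"twin":((267.9,148.7),(411.8,207.1))}
for k,v in P.items():
    X,e=tri([s,t],v);print(k,X.round(4),np.round(e,4))
def crop(c,p,h): 
    x,y=map(int,p);return cv2.resize(c["image"][y-h:y+h,x-h:x+h,::-1],(400,300) if 0 else (390,290),interpolation=cv2.INTER_CUBIC)
a=np.vstack([np.hstack([crop(s,(284,183),36),crop(t,(349,230),36)]),np.hstack([crop(s,(212,240),36),crop(t,(230,172),36)])])
cv2.imwrite("pics/crop1.png",a)
```

```text
flange [ 0.4601 -0.1207 -0.0054] [0.0019 0.0019]
boss [ 0.4659 -0.1273  0.0585] [0.001 0.001]
hub [0.6352 0.2107 0.1331] [0.0023 0.0023]
tip [0.6419 0.1826 0.1704] [0.0004 0.0004]
pinl [0.632  0.2026 0.1366] [0.0059 0.0059]
stand [0.6398 0.2073 0.0035] [0.0066 0.0066]
twin [ 0.5182 -0.323  -0.0103] [0.0043 0.0043]
```

View pics/crop1.png

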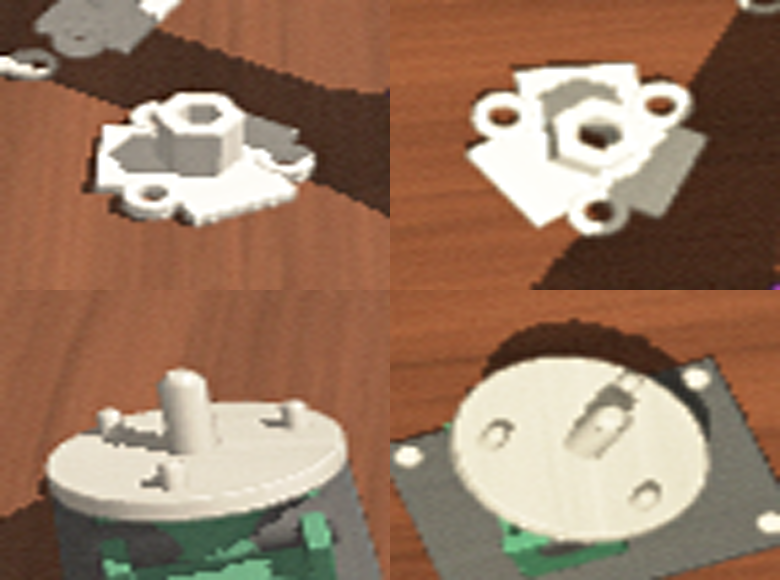

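```bash
cat > fit.py <<'E'
from h import *
from scipy.optimize import least_squares
s=cam("side");t=cam("top")
kx,ky=390/72,290/72
fs=lambda u,v:np.array([248+u/kx,147+v/ky])-.4
ft=lambda u,v:np.array([313+(u-390)/kx,194+v/ky])-.4
hs=lambda u,v:np.array([176+u/kx,204+(v-290)/ky])-.4
ht=lambda u,v:np.array([194+(u-390)/kx,136+(v-290)/ky])-.4
Es=[fs(153,195),fs(285,162),fs(150,113)]; Et=[ft(503,117),ft(660,105),ft(600,210)]
for p in Es: print("s",atz(s,p,.012).round(4))
for p in Et: print("t",atz(t,p,.012).round(4))
def eyes(x,y,a): return [np.array([x+.05*np.cos(a+k*2*np.pi/3),y+.05*np.sin(a+k*2*np.pi/3),.013]) for k in range(3)]
def rf(p):
    o=[]
    for E in eyes(*p[:3]):
        for c,S in((s,Es),(t,Et)):
            d=[proj(c,E)-q for q in S]; o+=list(min(d,key=np.linalg.norm))
    return o+list(proj(s,[p[0],p[1],.056])-fs(202,113))+list(proj(t,[p[0],p[1],.056])-ft(599,132))
best=min((least_squares(rf,[.46,-.125,a],loss="soft_l1") for a in np.linspace(0,2,7)),key=lambda r:r.cost)
print("flange",best.x.round(4),np.degrees(best.x[2])%120,np.round(best.fun,1))
def frame(x,y,z,yaw): # yaw: direction of hub x horizontal
    u=np.array([np.cos(yaw),np.sin(yaw),0]);c,q=np.cos(np.radians(25)),np.sin(np.radians(25))
    X=u*c+np.array([0,0,q]);Z=-u*q+np.array([0,0,c]);return np.array([x,y,z]),np.stack([X,np.cross(Z,X),Z],1)
Ps=[hs(107,413),hs(294,407),hs(173,465)];Pt=[ht(500,430),ht(647,489),ht(632,380)]
def rh(p):
    O,R=frame(p[0],p[1],.12,p[2]);o=[]
    for k in range(3):
        a=p[3]+k*2*np.pi/3;X=O+R@[.05*np.cos(a),.05*np.sin(a),.016]
        for c,S in((s,Ps),(t,Pt)):
            d=[proj(c,X)-q for q in S]; o+=list(min(d,key=np.linalg.norm))
    T=O+R@[0,0,.05]; o+=list(proj(s,T)-hs(183,376))+list(proj(t,T)-ht(611,413))
    A=np.linspace(0,6.28,60);rim=[O+R@[.068*np.cos(a),.068*np.sin(a),0] for a in A]
    r=np.array([proj(s,X) for X in rim]);o+=[r[:,0].min()-hs(47,0)[0],r[:,0].max()-hs(347,0)[0],r[:,1].min()-hs(0,403)[1]]
    r=np.array([proj(t,X) for X in rim]);o+=[r[:,0].min()-ht(453,0)[0],r[:,0].max()-ht(708,0)[0],r[:,1].min()-ht(0,357)[1]]
    return o
best=min((least_squares(rh,[.635,.21,y,a],loss="soft_l1") for y in (1.2,1.6,1.9) for a in (-.3,-.1,.1,.3)),key=lambda r:r.cost)
print("hub",best.x.round(4),np.degrees(best.x[2:]),np.round(best.fun,1))
O,R=frame(best.x[0],best.x[1],.12,best.x[2]);print("tip",O+R@[0,0,.05],"hz",R[:,2])
E
python3 fit.py
```

```text
s [ 0.4872 -0.0741  0.012 ]
s [ 0.4126 -0.1129  0.012 ]
s [ 0.4918 -0.1665  0.012 ]
t [ 0.4883 -0.0769  0.012 ]
t [ 0.4877 -0.1636  0.012 ]
t [ 0.414  -0.1201  0.012 ]
flange [ 0.4631 -0.1196  1.0493] 60.11811667240212 [-0.3 -0.7 -0.2  0.  -0.2 -1.7 -0.1  0.3  1.1  0.6 -0.2 -0.2 -0.7 -0.2
 -0.3  0.3]
hub [ 0.6364  0.2082  1.7968 -0.2203] [102.94700361 -12.61945237] [-0.6 -0.7 -0.8  1.1 -0.2 -0.8 -0.   2.   0.  -0.4 -0.6  0.4 -0.6 -0.6
  0.1  0.9 -0.7 -0.4 -0.4 -0.1 -0.3  0.1]
tip [0.64116871 0.18759297 0.16531539] hz [ 0.0946875  -0.41187434  0.90630779]
```

```bash
python3 -m pendant '[[1,[0,0,0],-0.98],[1,[0,0,0],-0.98],[1,[0,0,0],-0.98],[1,[0,0,0],-0.98],[1,[0,0,0],-0.98],[1,[0,0,0],-0.98],[1,[0,0,0],-0.98],[1,[0,0,0],-0.98],[1,[0,0,0],-0.98]]' && python3 -m pendant '[[1,[0.997,-0.15,0],0],[1,[0.997,-0.15,0],0],[1,[0.997,-0.15,0],0],[1,[0.997,-0.15,0],0],[1,[0.997,-0.15,0],0],[1,[0.997,-0.15,0],0],[1,[0.997,-0.15,0],0],[1,[0.997,-0.15,0],0],[1,[0.997,-0.15,0],0],[1,[0.997,-0.15,0],0],[1,[0.997,-0.15,0],0],[1,[0.997,-0.15,0],0]]' && python3 -m pendant '[[1,[0.997,-0.15,0],0],[1,[0.997,-0.15,0],0],[1,[0.997,-0.15,0],0],[1,[0.997,-0.15,0],0],[1,[0.997,-0.15,0],0],[1,[0.997,-0.15,0],0],[1,[0.997,-0.15,0],0],[1,[0.997,-0.15,0],0],[1,[0.997,-0.15,0],0],[1,[0.997,-0.15,0],0],[1,[0.997,-0.15,0],0],[1,[0,0,0],0]]'
python3 - <<'E'
from h import *
o=bot.get_obs();R=o["eef_rot"];print(o["eef_pos"],np.degrees(np.arctan2(R[1][1],R[0][1])),o["q"],R[2])
c=cam("wrist");save(c,"w1.png")
for l in("flange","boss_top"):
    for x in bot.place_of("wrist",l)[:3]: print(l,x["centre"],x["p"],atz(c,x["centre"],.056 if l=="boss_top" else 0).round(4))
print(proj(c,[.463,-.1196,.056]))
E
```

```text
time_s: 2.52
eef_pos: [0.2429, -0.6831, 0.3039]
eef_rot: [[0.498, 0.867, -0.0], [0.867, -0.498, -0.0], [-0.0, -0.0, -1.0]]
wrist_force: [-0.2, 0.4, -0.5]
gripper_width: 0.996
grasp_force: 0.0
time_s: 4.03
eef_pos: [0.354, -0.4, 0.304]
eef_rot: [[0.5, 0.866, 0.0], [0.866, -0.5, -0.0], [-0.0, 0.0, -1.0]]
wrist_force: [0.7, -0.5, 0.0]
gripper_width: 1.001
grasp_force: 0.0
time_s: 5.52
eef_pos: [0.4554, -0.141, 0.3041]
eef_rot: [[0.496, 0.868, 0.001], [0.868, -0.496, 0.001], [0.001, 0.0, -1.0]]
wrist_force: [-0.1, -0.5, -0.1]
gripper_width: 0.996
grasp_force: 0.0
[ 0.45541954 -0.14099568  0.30410892] -29.7251271724615 [ 0.43381685  0.29220708 -0.27955513  2.14509869  0.12015782  0.71788205
 -0.44389474] [ 8.51836189e-04  4.63330829e-04 -9.99999530e-01]
flange [322.2, 367.0] 0.94 [ 0.3637 -0.4039  0.    ]
flange [188.8, 279.7] 0.86 [ 0.2836 -0.2029  0.    ]
flange [279.2, 150.7] 0.57 [ 0.4598 -0.1202  0.    ]
boss_top [171.7, 307.7] 0.93 [ 0.2795 -0.202   0.056 ]
boss_top [276.7, 159.9] 0.89 [ 0.4589 -0.1187  0.056 ]
[280.9989577  158.59261687]
```

View pics/w1.png

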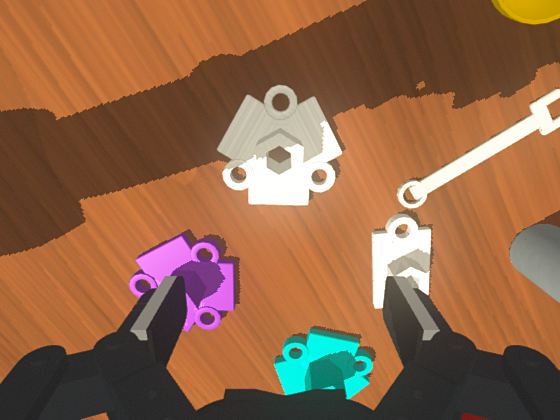

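Run:
```python
from h import *
c=cam("wrist")
E=np.array([atz(c,p,.014) for p in((281,101),(236,176),(320,176))])
print(E.round(4),E.mean(0)); m=E.mean(0); print([np.degrees(np.arctan2(*(e-m)[1::-1])).round(1) for e in E],[np.linalg.norm(e-m).round(4) for e in E])
o=bot.get_obs();R=o["eef_rot"];d=m-o["eef_pos"];d[2]=0;print(o["eef_pos"],R.T@d)
```

```text
[[ 0.4863 -0.0797  0.014 ]
 [ 0.4062 -0.1219  0.014 ]
 [ 0.4839 -0.1667  0.014 ]] [ 0.45878704 -0.12277923  0.014     ]
[np.float64(57.4), np.float64(179.0), np.float64(-60.3)] [np.float64(0.0511), np.float64(0.0526), np.float64(0.0506)]
[ 0.45423866 -0.14430585  0.30382993] [ 2.09073120e-02 -6.85324415e-03 -1.42900536e-05]
```

```bash
python3 -m pendant '[[1,[0.85,-0.19,0],0],[1,[0,0,1],0],[1,[0,0,1],0],[1,[0,0,1],0],[1,[0,0,1],0],[1,[0,0,1],0],[1,[0,0,1],0],[1,[0,0,1],0],[1,[0,0,1],0],[1,[0,0,0.4],0],[1,[0,0,0],0]]' && python3 -m pendant '[[0.4,[0,0,0],0],[0.3,[0,0,0],0],[0,[0,0,0],0],[0,[0,0,0],0],[0,[0,0,0],0],[0,[0,0,0],0]]' && python3 -m pendant '[[0,[0,0,0],0],[0,[0,0,-1],0],[0,[0,0,-1],0],[0,[0,0,-1],0],[0,[0,0,-1],0],[0,[0,0,-1],0],[0,[0,0,-1],0],[0,[0,0,-1],0],[0,[0,0,0],0]]'
python3 - <<'E'
from h import *
for n in("side","wrist"):
    c=cam(n);save(c,n+"2.png")
w=cv2.imread("pics/wrist2.png");s=cv2.imread("pics/side2.png")[100:250,200:350]
cv2.imwrite("pics/c2.png",np.hstack([cv2.resize(w,(400,300)),cv2.resize(s,(300,300))]))
E
```

```text
time_s: 7.1
eef_pos: [0.4611, -0.1232, 0.0936]
eef_rot: [[0.501, 0.866, -0.001], [0.866, -0.501, -0.0], [-0.001, -0.001, -1.0]]
wrist_force: [0.7, 0.3, -0.2]
gripper_width: 1.002
grasp_force: 0.0
time_s: 7.85
eef_pos: [0.4613, -0.1227, 0.0948]
eef_rot: [[0.5, 0.866, 0.001], [0.866, -0.5, -0.0], [0.0, 0.001, -1.0]]
wrist_force: [-1.4, -0.0, 6.1]
gripper_width: 0.508
grasp_force: 62.3
time_s: 8.98
eef_pos: [0.4617, -0.1228, 0.2702]
eef_rot: [[0.5, 0.866, 0.004], [0.866, -0.5, -0.001], [0.001, 0.004, -1.0]]
wrist_force: [0.4, -0.4, -2.4]
gripper_width: 0.503
grasp_force: 62.5
```

View pics/c2.png

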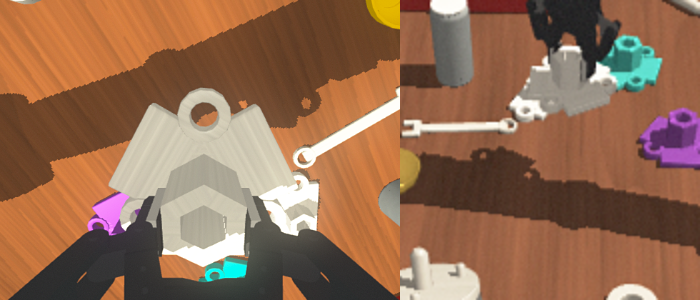

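```bash
python3 -m pendant '[[0,[0,0,-0.1],-0.94],[0,[0,0,-0.1],-0.94],[0,[0,0,-0.1],-0.94],[0,[0,0,-0.1],-0.94],[0,[0,0,-0.1],-0.94],[0,[0,0,-0.1],-0.94],[0,[0,0,-0.1],-0.94],[0,[0,0,-0.1],-0.94],[0,[0,0,-0.1],-0.94],[0,[0,0,-0.1],-0.94]]' && python3 -m pendant '[[0,[0.76,0.817,0],0],[0,[0.76,0.817,0],0],[0,[0.76,0.817,0],0],[0,[0.76,0.817,0],0],[0,[0.76,0.817,0],0],[0,[0.76,0.817,0],0],[0,[0.76,0.817,0],0],[0,[0.76,0.817,0],0],[0,[0.76,0.817,0],0],[0,[0.76,0.817,0],0],[0,[0.76,0.817,0],0],[0,[0.76,0.817,0],0]]'
python3 - <<'E'
from h import *
cs=[cam(n) for n in("side","top")]
for n in("side","top"):
  for l in("spindle_tip","boss_top","flange"):
    print(n,l,[(np.round(x["centre"],1).tolist(),round(x["p"],2)) for x in bot.place_of(n,l)[:5]])
o=bot.get_obs();print(o["eef_pos"],o["q"].round(2) if hasattr(o["q"],"round") else o["q"])
T=[.6412,.1876,.1653]
a=[]
for c in cs:
    p=proj(c,T);x,y=map(int,p);im=c["image"].copy();print(p)
    cv2.circle(im,(x,y),1,(255,0,0),-1)
    a.append(cv2.resize(im[y-55:y+45,x-50:x+50,::-1],(400,400)))
cv2.imwrite("pics/c3.png",np.hstack(a))
E
```

```text
time_s: 10.32
eef_pos: [0.4602, -0.1226, 0.2922]
eef_rot: [[-0.229, 0.973, -0.004], [0.973, 0.229, 0.001], [0.002, -0.003, -1.0]]
wrist_force: [-0.5, 0.8, -3.8]
gripper_width: 0.505
grasp_force: 62.5
time_s: 11.82
eef_pos: [0.6478, 0.1552, 0.291]
eef_rot: [[-0.227, 0.974, -0.004], [0.974, 0.227, -0.001], [-0.0, -0.005, -1.0]]
wrist_force: [0.7, -0.4, -3.4]
gripper_width: 0.505
grasp_force: 62.4
side spindle_tip [([210.1, 221.7], 0.92), ([402.6, 258.6], 0.62), ([206.3, 206.3], 0.39), ([194.5, 193.3], 0.16)]
side boss_top [([200.2, 189.8], 0.89), ([338.3, 153.5], 0.78), ([311.6, 121.3], 0.75)]
side flange [([311.2, 134.0], 0.76)]
top spindle_tip [([111.9, 248.0], 0.92), ([218.1, 345.0], 0.83), ([234.7, 162.9], 0.72), ([230.4, 170.7], 0.3)]
top boss_top [([242.8, 151.8], 0.95), ([452.6, 247.9], 0.84), ([391.9, 284.7], 0.64)]
top flange [([447.1, 251.4], 0.85), ([242.4, 158.4], 0.82), ([383.3, 283.5], 0.72)]
[0.64778427 0.15350194 0.29298873] [ 0.02  0.57 -0.48  1.74  0.32  0.91 -0.36]
[208.79653091 224.39810621]
[234.49253093 167.06967318]
```

View pics/c3.png

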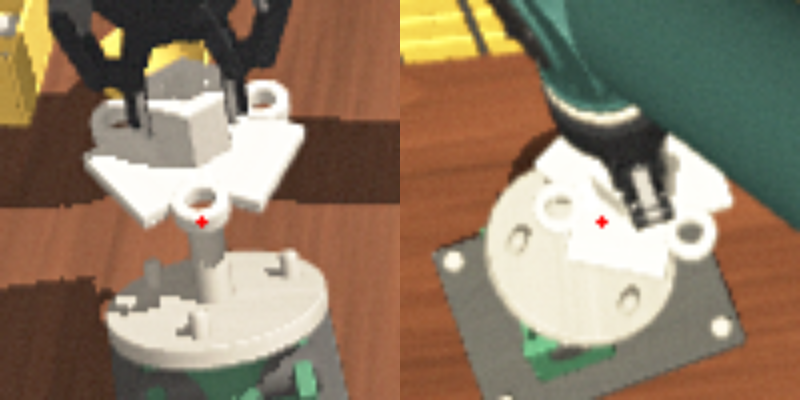

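```bash
python3 -m pendant '[[0,[0,0,0.8],0],[0,[0,0,0.32],0],[0,[0,0,0],0]]' && python3 -m pendant '[[0,[0,0,0.16],0],[0,[0,0,0],0]]' && python3 -m pendant '[[0,[-0.1,0,0.1],0],[0,[-0.1,0,0.1],0],[0,[0,0,0],0]]'
```

```text
time_s: 12.6
eef_pos: [0.6475, 0.1544, 0.2642]
eef_rot: [[-0.227, 0.974, -0.003], [0.974, 0.226, -0.001], [-0.0, -0.003, -1.0]]
wrist_force: [-0.4, 0.7, -4.0]
gripper_width: 0.511
grasp_force: 62.4
time_s: 12.85
eef_pos: [0.6488, 0.1552, 0.2625]
eef_rot: [[-0.227, 0.974, 0.001], [0.974, 0.227, 0.0], [0.0, 0.001, -1.0]]
wrist_force: [-0.2, -0.7, -3.0]
gripper_width: 0.506
grasp_force: 62.7
time_s: 13.22
eef_pos: [0.6497, 0.153, 0.26]
eef_rot: [[-0.228, 0.974, 0.002], [0.974, 0.228, 0.004], [0.003, 0.003, -1.0]]
wrist_force: [-3.4, 0.9, 9.9]
gripper_width: 0.507
grasp_force: 64.0
```

```bash
python3 -m pendant '[[0,[-0.06,0,0.1],0],[0,[-0.06,0,0.1],0],[0,[0,0,0],0]]' && python3 -m pendant '[[0,[-0.1,0,0.12],0],[0,[-0.1,0,0.12],0],[0,[0,0,0],0]]'
python3 - <<'E'
from h import *
cs=[cam(n) for n in("side","top")]
a=[]
for c in cs:
    p=proj(c,[.6412,.1876,.1653]);x,y=map(int,p)
    a.append(cv2.resize(c["image"][y-45:y+30,x-37:x+38,::-1],(400,400)))
cv2.imwrite("pics/c4.png",np.hstack(a))
E
```

```text
time_s: 13.6
eef_pos: [0.6508, 0.149, 0.2554]
eef_rot: [[-0.227, 0.974, 0.003], [0.974, 0.227, 0.002], [0.002, 0.003, -1.0]]
wrist_force: [-4.1, -1.1, 11.6]
gripper_width: 0.505
grasp_force: 65.4
time_s: 13.98
eef_pos: [0.652, 0.1442, 0.2492]
eef_rot: [[-0.227, 0.974, 0.003], [0.974, 0.227, 0.003], [0.002, 0.004, -1.0]]
wrist_force: [-4.0, 0.8, 11.1]
gripper_width: 0.503
grasp_force: 67.2
```

```bash
python3 -m pendant '[[0,[-0.08,0,0.12],0],[0,[-0.07,0,0.12],0],[0,[-0.05,0,0.1],0],[0,[0,0,0],0]]'
python3 - <<'E'
from h import *
cs=[cam(n) for n in("side","top")]
a=[]
for c in cs:
    p=proj(c,[.6412,.1876,.1653]);x,y=map(int,p)
    a.append(cv2.resize(c["image"][y-45:y+30,x-37:x+38,::-1],(400,400)))
cv2.imwrite("pics/c4.png",np.hstack(a))
E
```

```text
time_s: 14.58
eef_pos: [0.6535, 0.139, 0.2406]
eef_rot: [[-0.227, 0.974, 0.004], [0.974, 0.227, 0.002], [0.001, 0.004, -1.0]]
wrist_force: [-3.1, 0.1, 9.6]
gripper_width: 0.505
grasp_force: 69.6
```

View pics/c4.png

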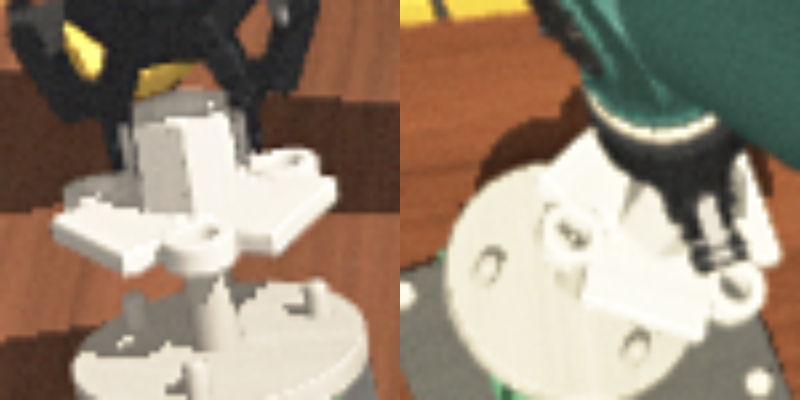

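```bash
python3 -m pendant '[[0,[0,0,-0.6],0],[0,[0,0,-0.6],0],[0,[0.6,0,0],0],[0,[0.6,0,0],0],[0,[0,0,0.2],0],[0,[0,0,0],0]]'
cat > ov.py <<'E'
from fit import frame
from h import *
import sys
def ov(name,ring=0,h=.04):
    o=bot.get_obs();P=np.array(o["eef_pos"])-[0,0,.054]
    _,R=frame(0,0,0,1.797);O=P-h*R[:,2];a=[]
    for c in [cam(n) for n in("side","top")]:
        x,y=map(int,proj(c,[.6412,.18,.165]));im=cv2.resize(c["image"][y-45:y+30,x-37:x+38,::-1],(400,400),interpolation=cv2.INTER_CUBIC);k=400/75
        def dot(X,col):
            q=(proj(c,X)-[x-37,y-45]+.5)*k;cv2.circle(im,tuple(map(int,q)),3,col,-1)
        for i in range(3):
            t=ring+i*2.0944;dot(O+R@[.05*np.cos(t),.05*np.sin(t),.014],(0,0,255))
        dot(O+R@[0,0,.056],(0,0,255));dot(O,(255,0,0));dot([.6412,.1876,.1653],(0,255,0))
        a.append(im)
    cv2.imwrite("pics/"+name,np.hstack(a))
E
sed -i 's/^for p in E/#&/; s/^best=/if __name__=="__main__":best=/; s/^print/if __name__=="__main__":print/; s/^O,R=frame/if __name__=="__main__":O,R=frame/' fit.py; sed -i 's/^s=cam.*/s=t=None\nif __name__=="__main__": s=cam("side");t=cam("top")/' fit.py
python3 -c "
from ov import *
ov('c5.png')"
```

```text
time_s: 15.42
eef_pos: [0.6449, 0.1665, 0.261]
eef_rot: [[-0.227, 0.974, -0.002], [0.974, 0.227, -0.001], [-0.001, -0.003, -1.0]]
wrist_force: [-0.3, -0.8, -3.1]
gripper_width: 0.504
grasp_force: 68.0
```

View pics/c5.png

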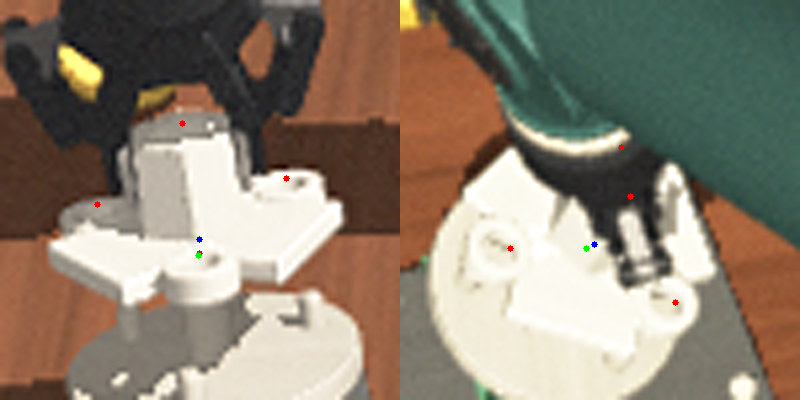

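```bash
cat > ff.py <<'E'
from h import *
from fit import least_squares
from scipy.spatial.transform import Rotation as Ro
def ff(S,T,B,k=400/75,tipc=[.6412,.18,.165]):
    s,t=cam("side"),cam("top");f=[]
    for c,Q in((s,S),(t,T)):
        x,y=map(int,proj(c,tipc));f.append([(i,np.array(q)/k+[x-37,y-45]-.5) for i,q in Q])
    bs=(np.array(B)/k+[int(proj(s,tipc)[0])-37,int(proj(s,tipc)[1])-45]-.5)
    R0=lambda p:Ro.from_euler("ZYX",[p[3],-p[4],p[5]]).as_matrix()@np.eye(3)
    def r(p):
        R=Ro.from_euler("ZY",[p[3],-p[4]]).as_matrix()@Ro.from_euler("Z",p[5]).as_matrix();o=[]
        for c,L in((s,f[0]),(t,f[1])):
            for i,q in L: o+=list(proj(c,p[:3]+R@[.05*np.cos(i*2.0944),.05*np.sin(i*2.0944),.014])-q)
        return o+list(proj(s,p[:3]+R@[0,0,.056])-bs)+[(p[3]-1.797)*10,p[5]*3]
    z=least_squares(r,[.642,.184,.17,1.797,.436,0]);p=z.x
    R=Ro.from_euler("ZY",[p[3],-p[4]]).as_matrix()
    print("O",p[:3].round(4),"yaw,tilt,spin",np.degrees(p[3:]).round(1),"z",R[:,2].round(3),z.fun.round(1));return p
E
python3 -c "
from ff import *
ff([(0,(207,259)),(2,(297,181))],[(0,(495,241)),(1,(662,299))],(180,124))
ff([(0,(207,259)),(2,(297,181))],[(0,(497,241)),(1,(665,299))],(178,126))
o=bot.get_obs();P=np.array(o['eef_pos'])-[0,0,.054];print(P-.04*np.array([.095,-.412,.906]))
" 2>&1 | tail -5
```

```text
O [ 0.6435 -0.0261 -0.0183] yaw,tilt,spin [148.2  79.3 -91.1] z [ 0.835 -0.518  0.185] [-0.6 -5.2 -2.6  2.4  4.6  1.  -5.1 -1.9  4.2  2.6  7.9 -4.8]
O [ 0.6441 -0.0277 -0.0204] yaw,tilt,spin [148.5  79.6 -91.1] z [ 0.838 -0.514  0.181] [-0.6 -5.1 -2.7  2.5  4.7  1.  -5.2 -2.   4.5  2.5  7.9 -4.8]
[0.6420858  0.18257785 0.17208585]
```

```bash
python3 -c "
from ff import *
ff([(0,(207,259)),(1,(297,181))],[(0,(95,241)),(1,(262,299))],(180,124))
ff([(0,(207,259)),(1,(297,181))],[(0,(98,241)),(1,(265,299))],(178,126))
" 2>&1 | tail -5
```

```text
O [0.6388 0.1895 0.177 ] yaw,tilt,spin [104.3  24.8  -1.9] z [ 0.104 -0.407  0.908] [-1.4 -0.5 -1.4 -0.5  0.1  1.5 -0.2  1.2  0.5  0.2  0.2 -0.1]
O [0.6391 0.1884 0.1751] yaw,tilt,spin [105.4  25.1  -2.8] z [ 0.113 -0.409  0.905] [-1.4 -0.4 -1.5 -0.4  0.1  1.5 -0.2  1.1  0.7  0.   0.4 -0.1]
```

```bash
python3 -m pendant '[[0,[-0.13,0.04,0.06],0],[0,[0.1,0,0.22],0],[0,[0.1,0,0.22],0],[0,[0,0,0],0]]' && python3 -m pendant '[[0,[0.07,0,0.15],0],[0,[0,0,0],0]]'
```

```text
time_s: 16.42
eef_pos: [0.6456, 0.1689, 0.249]
eef_rot: [[-0.227, 0.974, -0.002], [0.974, 0.227, -0.0], [0.0, -0.002, -1.0]]
wrist_force: [-0.6, -0.2, -3.0]
gripper_width: 0.509
grasp_force: 68.0
time_s: 16.68
eef_pos: [0.6455, 0.1702, 0.2456]
eef_rot: [[-0.227, 0.974, -0.001], [0.974, 0.227, -0.001], [-0.0, -0.001, -1.0]]
wrist_force: [0.4, -1.1, -4.7]
gripper_width: 0.508
grasp_force: 68.0
```

```bash
python3 -m pendant '[[0,[0.07,0,0.15],0],[0,[0,0,0],0]]' && python3 -m pendant '[[0,[0.07,0,0.15],0],[0,[0,0,0],0]]' && python3 -m pendant '[[0,[0.07,0,0.15],0],[0,[0,0,0],0]]'
```

```text
time_s: 16.92
eef_pos: [0.6452, 0.1718, 0.2419]
eef_rot: [[-0.227, 0.974, -0.001], [0.974, 0.227, -0.001], [-0.0, -0.001, -1.0]]
wrist_force: [0.2, -1.5, -4.1]
gripper_width: 0.506
grasp_force: 68.0
time_s: 17.18
eef_pos: [0.6448, 0.1735, 0.2381]
eef_rot: [[-0.227, 0.974, -0.001], [0.974, 0.227, -0.001], [-0.0, -0.001, -1.0]]
wrist_force: [-0.3, -1.0, -5.3]
gripper_width: 0.507
grasp_force: 67.9
time_s: 17.42
eef_pos: [0.6444, 0.1752, 0.2343]
eef_rot: [[-0.227, 0.974, -0.001], [0.974, 0.227, -0.001], [-0.0, -0.001, -1.0]]
wrist_force: [0.2, -2.7, -5.7]
gripper_width: 0.501
grasp_force: 67.9
```

```bash
python3 -m pendant '[[0,[0.05,0,0.15],0],[0,[0,0,0],0]]' && python3 -m pendant '[[0,[0.06,0,0.15],0],[0,[0,0,0],0]]' && python3 -m pendant '[[0,[0.05,0,0.11],0],[0,[0,0,0],0]]'
```

```text
time_s: 17.68
eef_pos: [0.6441, 0.1767, 0.2306]
eef_rot: [[-0.227, 0.974, -0.001], [0.974, 0.227, -0.0], [0.0, -0.001, -1.0]]
wrist_force: [-0.5, -2.2, -6.2]
gripper_width: 0.511
grasp_force: 67.9
time_s: 17.92
eef_pos: [0.6437, 0.1783, 0.2269]
eef_rot: [[-0.227, 0.974, -0.001], [0.974, 0.227, 0.0], [0.0, -0.001, -1.0]]
wrist_force: [-1.7, -1.6, -5.2]
gripper_width: 0.505
grasp_force: 68.0
time_s: 18.18
eef_pos: [0.6435, 0.1795, 0.2243]
eef_rot: [[-0.227, 0.974, -0.001], [0.974, 0.227, 0.0], [0.0, -0.001, -1.0]]
wrist_force: [-1.0, -1.7, -3.7]
gripper_width: 0.511
grasp_force: 68.0
```

```bash
python3 -m pendant '[[0,[0.03,0,0.06],0],[0,[0,0,0],0]]' && python3 -m pendant '[[0,[0.03,0,0.06],0],[0,[0,0,0],0]]'; python3 -c "
from ov import *
ov('c6.png',0)"
```

```text
time_s: 18.42
eef_pos: [0.6434, 0.18, 0.2232]
eef_rot: [[-0.227, 0.974, -0.0], [0.974, 0.227, -0.0], [-0.0, -0.0, -1.0]]
wrist_force: [-2.4, -2.6, -1.6]
gripper_width: 0.509
grasp_force: 68.2
time_s: 18.68
eef_pos: [0.6434, 0.1801, 0.2231]
eef_rot: [[-0.226, 0.974, -0.0], [0.974, 0.226, -0.002], [-0.002, -0.001, -1.0]]
wrist_force: [-3.9, -5.5, 7.0]
gripper_width: 0.504
grasp_force: 69.1
```

View pics/c6.png

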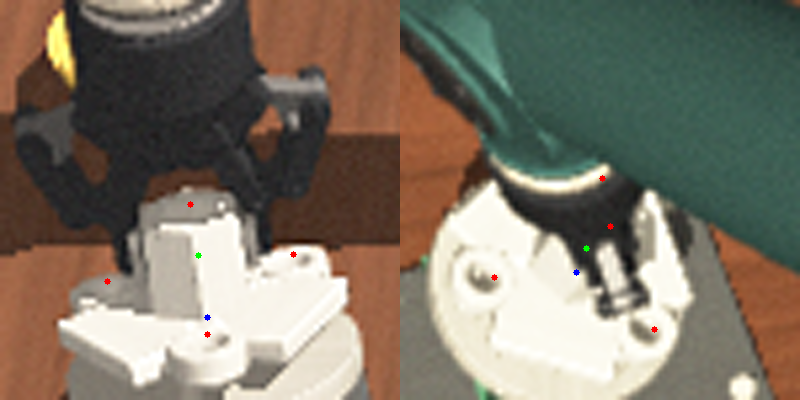

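```bash
python3 -m pendant '[[0.53,[0,0,0],0],[0.53,[0,0,0],0],[0.53,[0,0,0],0],[0.53,[0,0,0],0.5],[0.53,[0,0,0],0.5],[0.53,[0,0,0],0.5],[0.53,[0,0,0],0.5],[0.53,[0,0,0],0]]' && python3 -m pendant '[[0.53,[0,0,0],0.5],[0.53,[0,0,0],0.5],[0.53,[0,0,0],0]]'
python3 - <<'E'
from h import *
for n in("side","top"):
    c=cam(n);print(n,proj(c,[.6369,.2076,.0]).round())
    for l in("boss_top","flange"): print(n,l,[(np.round(x["centre"],1).tolist(),round(x["p"],2)) for x in bot.place_of(n,l)[:5]])
c=cam("side")
def T(h): return np.array([.6364,.2082,.12])+h*np.array([.0947,-.4119,.9063])
print("seated boss",proj(c,T(.056)),"on pins",proj(c,T(.070)),proj(c,T(0)),proj(c,T(.014)))
E
```

```text
time_s: 19.77
eef_pos: [0.6425, 0.1803, 0.2218]
eef_rot: [[-0.068, 0.998, -0.002], [0.998, 0.068, -0.002], [-0.002, -0.002, -1.0]]
wrist_force: [-4.8, -4.2, 6.1]
gripper_width: 0.536
grasp_force: 10.6
time_s: 20.15
eef_pos: [0.6411, 0.1812, 0.2207]
eef_rot: [[0.012, 1.0, -0.005], [1.0, -0.012, -0.001], [-0.001, -0.005, -1.0]]
wrist_force: [-5.5, -0.9, 0.7]
gripper_width: 0.533
grasp_force: 8.6
side [216. 272.]
side boss_top [([341.6, 157.8], 0.94), ([209.4, 214.1], 0.86), ([312.3, 119.3], 0.84)]
side flange [([311.8, 134.0], 0.98), ([208.4, 236.4], 0.64), ([342.2, 169.2], 0.59), ([212.9, 272.5], 0.24)]
top [234. 186.]
top boss_top [([454.3, 247.8], 0.88), ([241.1, 162.3], 0.6)]
top flange [([231.0, 172.0], 0.81), ([386.6, 285.1], 0.72), ([448.0, 253.6], 0.71)]
seated boss [208.4859949  222.11807747] on pins [207.69541433 216.76525725] [211.57275927 243.0177748 ] [210.81218419 237.86811415]
```

```bash
python3 -m pendant '[[0.53,[0,0,0],0.5],[0.53,[0,0,0],0.5],[0.6,[0,0,0],0],[0.6,[0,0,0],0]]'
cat > ck.py <<'E'
from h import *
for n in("side","top"):
    c=cam(n);save(c,"k"+n+".png")
    for l in("boss_top","flange"): print(n,l,[(np.round(x["centre"],1).tolist(),round(x["p"],2)) for x in bot.place_of(n,l)[:5] if x["centre"][0]<250])
a=[cv2.resize(cv2.imread("pics/kside.png")[190:265,172:247],(400,400),interpolation=2),cv2.resize(cv2.imread("pics/ktop.png")[130:205,197:272],(400,400),interpolation=2)]
cv2.imwrite("pics/k.png",np.hstack(a))
E
python3 ck.py
```

```text
time_s: 21.0
eef_pos: [0.6435, 0.1819, 0.2214]
eef_rot: [[0.091, 0.996, 0.001], [0.996, -0.091, 0.002], [0.002, 0.0, -1.0]]
wrist_force: [-1.6, 0.8, -2.1]
gripper_width: 0.595
grasp_force: 1.1
side boss_top [([208.1, 221.5], 0.58), ([214.3, 243.8], 0.5), ([215.9, 271.3], 0.34)]
side flange [([212.5, 239.8], 0.62), ([215.1, 272.2], 0.54)]
top boss_top [([239.4, 165.3], 0.72), ([163.3, 181.4], 0.58)]
top flange [([230.2, 176.0], 0.84)]
```

View pics/k.png

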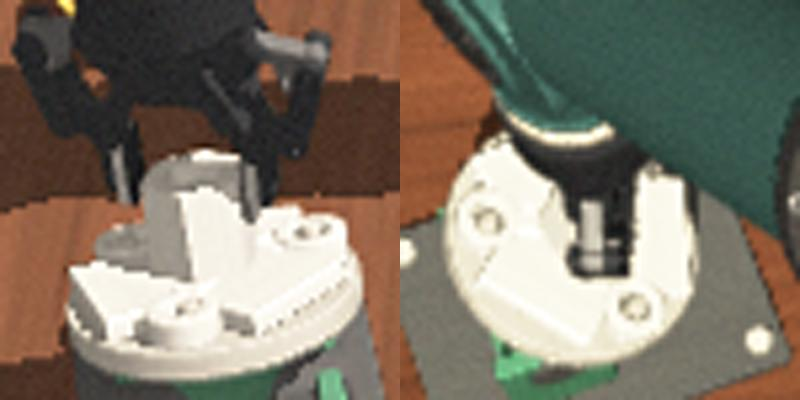

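```bash
python3 -m pendant '[[1,[0,0,0],0],[1,[0,0,0],0],[1,[0,0,0],0],[1,[0,0,-0.5],0],[1,[0,0,-1],0],[1,[0,0,-1],0],[1,[0,0,-0.8],0],[0,[0.48,-0.15,0],0],[0,[0,0,0],0],[0,[0,0,0],0],[0,[0,0,0],0],[0,[0,0,0],0]]' && python3 ck.py && python3 -m pendant '[[0,[0,0,0.8],0],[0,[0,0,0.2],0],[0,[0,0,0.2],0],[0,[0,0,0],0]]'
```

```text
time_s: 22.8
eef_pos: [0.6407, 0.1927, 0.3035]
eef_rot: [[0.092, 0.996, -0.001], [0.996, -0.092, -0.0], [-0.001, -0.001, -1.0]]
wrist_force: [0.5, -0.6, -1.0]
gripper_width: 0.001
grasp_force: 0.0
side boss_top [([206.0, 219.7], 0.97)]
side flange [([209.4, 242.8], 0.85)]
top boss_top [([237.7, 164.2], 0.67)]
top flange [([230.2, 175.1], 0.78)]
time_s: 23.6
eef_pos: [0.6406, 0.193, 0.2735]
eef_rot: [[0.091, 0.996, -0.001], [0.996, -0.091, -0.0], [-0.0, -0.001, -1.0]]
wrist_force: [-0.3, -0.1, -0.4]
gripper_width: -0.001
grasp_force: 0.0
```

View pics/k.png

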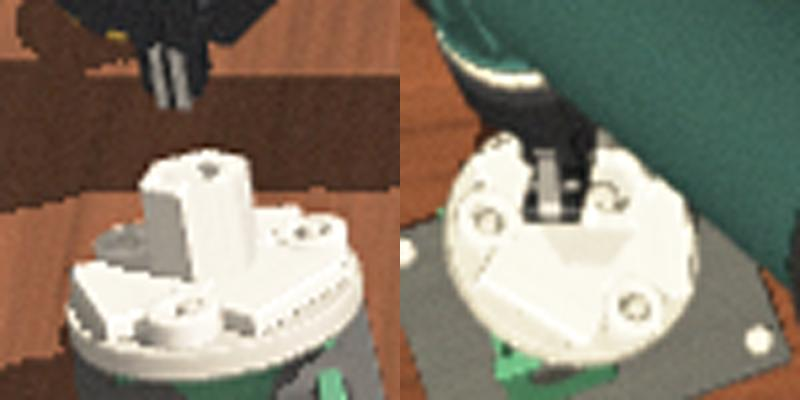

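```bash
python3 -m pendant '[[0,[0.28,0,0.4],0],[0,[0,0,0.2],0],[0,[0,0,0],0]]' && python3 -m pendant '[[0,[0,0,0.12],0],[0,[0,0,0],0]]' && python3 -m pendant '[[0,[0,0,0.12],0],[0,[0,0,0],0]]'
```

```text
time_s: 23.98
eef_pos: [0.641, 0.2001, 0.2584]
eef_rot: [[0.091, 0.996, -0.001], [0.996, -0.091, -0.0], [-0.001, -0.001, -1.0]]
wrist_force: [0.5, -0.3, -0.5]
gripper_width: -0.001
grasp_force: 0.0
time_s: 24.22
eef_pos: [0.6414, 0.1998, 0.256]
eef_rot: [[0.091, 0.996, -0.0], [0.996, -0.091, -0.0], [-0.0, -0.0, -1.0]]
wrist_force: [-0.4, -0.1, 0.5]
gripper_width: -0.001
grasp_force: 0.0
time_s: 24.48
eef_pos: [0.6416, 0.2001, 0.2532]
eef_rot: [[0.091, 0.996, 0.0], [0.996, -0.091, 0.0], [0.0, 0.0, -1.0]]
wrist_force: [0.8, 0.2, 0.2]
gripper_width: -0.004
grasp_force: 0.2
```

```bash
python3 -m pendant '[[0,[0,0,0.12],0],[0,[0,0,0],0]]' && python3 -m pendant '[[0,[0,0,0.12],0],[0,[0,0,0],0]]'
```

```text
time_s: 24.72
eef_pos: [0.6418, 0.2002, 0.2524]
eef_rot: [[0.091, 0.996, 0.001], [0.996, -0.091, -0.0], [-0.0, 0.001, -1.0]]
wrist_force: [-2.5, -0.8, 10.0]
gripper_width: 0.002
grasp_force: 5.4
time_s: 24.98
eef_pos: [0.6418, 0.2002, 0.252]
eef_rot: [[0.092, 0.996, 0.002], [0.996, -0.092, -0.001], [-0.001, 0.002, -1.0]]
wrist_force: [-6.4, -3.7, 22.2]
gripper_width: -0.001
grasp_force: 11.5
```

```bash
python3 -m pendant '[[0,[0,0,-1],0],[0,[0,0,-1],0],[0,[0,0,-1],0],[0,[0,0,-1],0],[0,[-1,0,0],0],[0,[-1,0,0],0],[0,[-1,0,0],0],[0,[-1,0,0],0],[0,[0,0,0],0]]' && python3 ck.py
python3 - <<'E'
from h import *
for n in("side","top"):
    c=cam(n);f=lambda h:proj(c,np.array([.6364,.2082,.12])+h*np.array([.0947,-.4119,.9063])).round(1)
    print(n,"boss seated",f(.056),"+4mm",f(.060),"origin",f(0))
r=bot.finish_job();print(r)
E
```

```text
time_s: 26.1
eef_pos: [0.6316, 0.0947, 0.3452]
eef_rot: [[0.098, 0.995, -0.004], [0.995, -0.098, -0.004], [-0.004, -0.003, -1.0]]
wrist_force: [-0.9, 0.2, -0.9]
gripper_width: -0.0
grasp_force: 0.0
side boss_top [([208.6, 217.9], 0.94)]
side flange [([212.1, 244.0], 0.91)]
top boss_top [([239.3, 163.8], 0.85)]
top flange [([230.4, 176.2], 0.7)]
side boss seated [208.5 222.1] +4mm [208.3 220.6] origin [211.6 243. ]
top boss seated [235.2 166.2] +4mm [235.6 165.5] origin [229.  174.5]
the job is handed in; nothing more can be done
None
```

The flange is on the tilted hub, boss outwards, with the three pins through its eyes; a 22 N push on the boss moved it no further. I released it, backed the arm off without touching the bystanders, and handed the job in at about 26 s; no verdict came back. I did not re-measure the bystanders.

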